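Shut the parcel locker on the taped carton

TASK

On the packing counter stands a small grey two-compartment parcel locker with both doors standing open. Push the door of the compartment that holds the taped cardboard carton fully shut, past its spring catch, so that it stays home by itself with the carton inside. Leave the other compartment's door (the one with the white film roll) standing open.

Things in the scene. Friction and masses are not known exactly. Their poses are not given: they have to be found in the camera images.
- locker: grey steel parcel locker fixed to the counter, 170 deep (x), 386 wide (y), 170 high mm, with an open wire-grid top. Origin: centre of its underside. Its +x side, away from the robot, is the front with both doors; +y is the left compartment, -y the right, split by a 6 mm wall at y = 0. Doors hinge at the outer edges, on upright lines at x = 85, y = +187 (left) and -187 mm (right), at the panels' inner face.
- door_left (a joint): left door's angle, rad: 0 shut and seated, grows as its free edge swings out to the locker's +x; starts at 0.5 to 0.95, stays where left. Flat panel 12 mm thick, free edge 179 mm from the hinge line, heights 3 to 167 mm. Black knob (20 mm, sticks out 16) 155 mm from the hinge at height 53; the outer face above 70 is clear to push on.
- door_right (a joint): right door's angle, mirror image of the left. Each door has a spring ball catch at its top near the free edge: it stops a light push about 15 mm (0.1 rad) before shut; about 5 to 10 N pressed 130 mm from the hinge line passes it, then the door snaps home against a solid stop and is held there.
- carton_mid (a point): centre of the brown cardboard carton, 100 x 120 x 85 mm, about 0.5 kg, standing in one of the two compartments; the other holds a white upright film roll, 72 mm across and 100 high.
Mind the look-alikes: they are no part of the job. What is shaped like the part that bears carton_mid but orange, pink or purple is not meant.

How it is judged:
At the end, for the whole second after the job is handed in: The door of the compartment with the carton is seated behind its catch (within 0.03 rad of shut) and at rest, the carton is inside that compartment, and the other door is at rest and still open by more than 0.35 rad (((y of carton_mid in the frame of locker above 0.02 m and x of carton_mid in the frame of locker between -0.075 and 0.06 m and value of joint door_left below 0.03 rad and value of joint door_right above 0.35 rad and velocity of joint door_left between -0.05 and 0.05 rad/s and velocity of joint door_right between -0.05 and 0.05 rad/s) or (y of carton_mid in the frame of locker below -0.02 m and x of carton_mid in the frame of locker between -0.075 and 0.06 m and value of joint door_right below 0.03 rad and value of joint door_left above 0.35 rad and velocity of joint door_right between -0.05 and 0.05 rad/s and velocity of joint door_left between -0.05 and 0.05 rad/s))); the robot touches nothing.
It fails at once if the door of the compartment without the carton is pushed to or nearly to (below 0.35 rad) ((y of carton_mid in the frame of locker above 0.02 m and value of joint door_right below 0.35 rad) or (y of carton_mid in the frame of locker below -0.02 m and value of joint door_left below 0.35 rad)).
It also fails if it takes over 35 s, if anything falls off the work surface, if the arm or the gripper's body presses on something with over 40 N, if the wrist force passes 120 N, or if a joint passes its speed limit or range.

ROBOT

A 7-joint arm with a two-finger parallel gripper is mounted at the origin on the work surface. World frame = base frame: x ahead of the robot, y to its left, z up, the work surface at z = 0. Lengths are in m, angles in rad, forces in N, time in s.
With the tool pointing down it reaches from about 0.425 to 0.95 m from the base axis. Payload 4.7 kg.
Tool frame: the origin (TCP) lies on the centre line of the jaws, within the pads' length; the fingertips stand 17 mm ahead of it and the grasp point (between the pads) lies 2 mm behind it; y points along the fingers, x is the direction in which the jaws open and shut, and the axes are right-handed (so a half turn about y gives the same grasp; the last joint's range is limited). The gripper opens to 87 mm and grips with 3 to 60 N. Pads are 19 mm wide; open, the fingers measure 117 mm over their backs; the gripper's body (75 mm by 190 mm) begins 51 mm behind the grasp point.
Start: joints at [-1.364, 0.469, -0.049, 1.532, 0.024, 1.141, -0.082], TCP at [0.158, 0.656, 0.24] pointing down, gripper open.
Joint ranges: [-2.59, 2.59], [-0.33, 1.99], [-1.39, 1.29], [0.1, 2.45], [-1.04, 4.18], [0.21, 1.99], [-2.66, 2.66]. Speed limits (rad/s): [2.57, 2.57, 3.14, 3.14, 3.14, 3.14, 3.14].

INTERFACE

Orientations are given as a rotation vector (axis times angle).
In Python, from plant import sense, imaging, robot gives the robot as it stands.
- The arm moves only by the tool send_rows, never from a script. Its argument "series" is a list of rows, each a list of 7 numbers: the opening, from 0 (shut) to 1 (fully open), then the shift along the tool's x, y, z in m, then the turn, a rotation vector about the tool's x, y, z in rad. In form: [[jaw, x, y, z, rx, ry, rz], ...]. A call has 1 to 10 rows; each row is the pose to reach, as a shift and turn from the pose measured when the call began, along the tool's axes at that moment; what a row does not reach only later rows make up. A row lasts 1/10 s, in which the tool goes at most 50 mm and 8.59 degrees, less where a joint would pass 70% of its speed; a pose out of reach is approached as far as the arm can. A call with a gripper value outside its range is refused whole. The fingers move at their own pace and stop on an object; "grip_force" is the grip in N (left out, the last holds). Time passes only in rows, so rows that repeat a pose let the fingers close. It gives the time, the measured TCP pose, the force and the opening at its end, in the units of the state.
- sense(): the state, without advancing time (a new reading comes with each control period).
- imaging.capture(name): name is "scene" or "top"; returns a dict with "pixels" (420x560x3 uint8, red, green, blue), "vertical_fov" (degrees; the focal length in pixels is half the picture's height over the tangent of half this angle, whatever the lens; pixels are square), "cx", "cy" (the principal point, pixels), "R" (3x3) and "t" (3): a world point X has camera coordinates R X + t. Camera axes: x right, y down, z forward; pixel columns grow to the right and rows downward; lengths in m; the calibration is good to about 2 mm. A picture is of the moment at which its call begins. There is no depth.
- robot.hand_in(): hands the job in, once; it reports no verdict.
The state is a dict: "t": time; "joint_pos": joint angles; "qvel": joint speeds; "joint_efforts": joint torques, N m; "tool_pos": TCP position; "tool_rot": TCP orientation; "force": force on the tool from outside, world axes, zero at the start; "ft_torque": the same for the moment, N m; "opening": finger opening in m.
Only numpy, scipy, OpenCV 4.12 (cv2) and the standard library are available. Lean on these libraries where they do the work, as an engineer would, in place of code of your own. Each camera call takes 0.05 s, during which the arm holds its last target. There are 200 camera calls.

## Working session

There is one attempt and no reset: what is moved stays moved. The work goes in short steps, Python scripts to look and compute and a tool call to move; the robot and the scene stay as the last step left them, time stands still between calls to the robot, and variables do not carry over. Pictures are saved under pics/ and viewed, about 8 in all and at most 12, crops included, and the job is handed in when it is done.

Besides the shell and the picture viewer there is one more tool, called after "Emit:" by a JSON object that holds its "method" and its "body". send_rows: Moves the arm, as the interface text tells. Its arguments: {"type":"object","properties":{"series":{"type":"array","items":{"type":"array","items":{"type":"number"}}},"grip_force":{"type":"number"}},"required":["series"]}

```bash
mkdir -p pics
python3 - <<'E'
from plant import sense, imaging
import cv2
s=sense()
print({k:s[k] for k in('t','tool_pos','tool_rot','force','opening')})
for n in('scene','top'):
    c=imaging.capture(n); cv2.imwrite(f'pics/{n}0.png',c['pixels'][:,:,::-1]); print(n,c['vertical_fov'],c['cx'],c['cy'],c['R'],c['t'])
E
```

```text
{'t': 0.0, 'tool_pos': array([0.15752768, 0.65576909, 0.23846768]), 'tool_rot': array([-1.31286858, -1.03268488,  1.03524276]), 'force': array([-0.807269  ,  0.62201309, -1.08222   ]), 'opening': 0.08705284492770432}
scene 49.62560008432878 281.90767576216075 211.93811554928615 [[ 0.97203562 -0.23436888 -0.01476406]
 [-0.20063616 -0.79617047 -0.57083948]
 [ 0.1220323   0.55783852 -0.82092893]] [-0.4996642   0.08997529  1.09290399]
top 44.74028564792479 274.23826032468816 221.38447487614107 [[-0.01304168 -0.99991433  0.00111833]
 [-0.98558237  0.01266605 -0.16872156]
 [ 0.16869295 -0.00330262 -0.98566312]] [-0.02965311  0.48913715  1.1339202 ]
```

View pics/scene0.png

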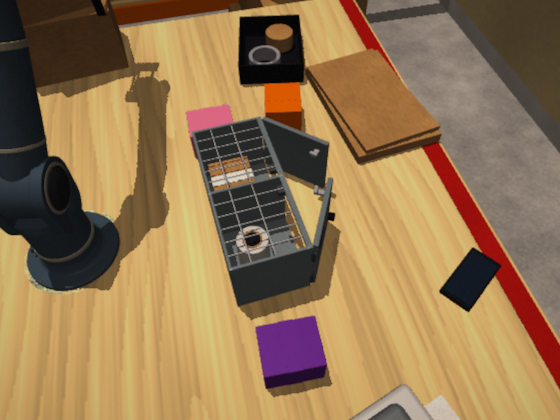

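View pics/top0.png

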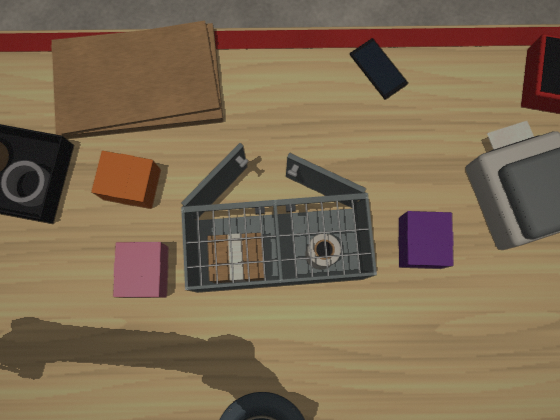

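The carton (brown with white tape, top view about (237,258)) is in the left compartment. Its door free edge is near (243,148), and the film roll's door free edge is near (288,157). I'll enlarge this to measure the poses.

Run:
```python
import cv2
i=cv2.imread('pics/top0.png')[135:300,170:390]
cv2.imwrite('pics/crop.png',cv2.resize(i,None,fx=3.6,fy=3.6,interpolation=cv2.INTER_CUBIC))
```

```text
(no output)
```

View pics/crop.png

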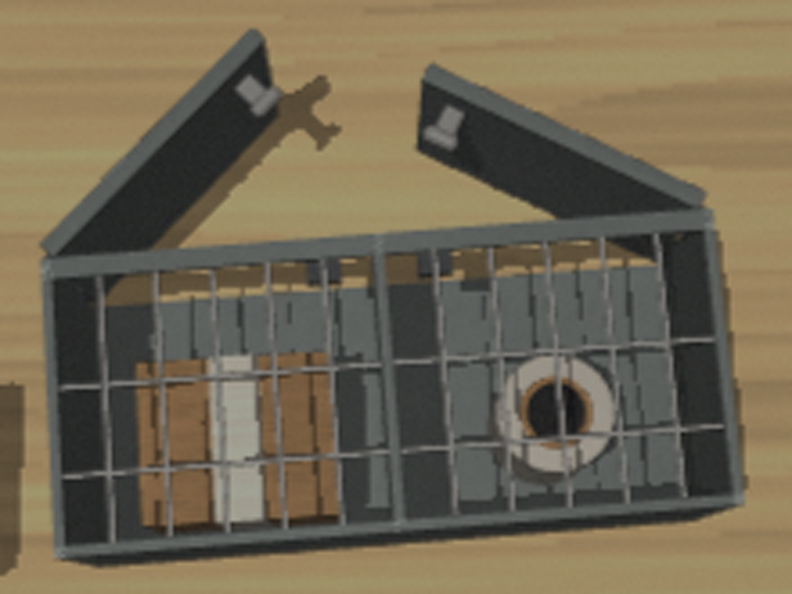

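The crop shows the locker's top corners at FL (43,260), FR (712,212), BL (60,555) and BR (742,500). The left door's top free edge is at (252,30)-(264,42), and the right door's is at (430,66)-(422,80).

```bash
cat > h.py <<'E'
import numpy as np
from scipy.spatial.transform import Rotation as Ro
R=np.array([[-0.01304168,-0.99991433,0.00111833],[-0.98558237,0.01266605,-0.16872156],[0.16869295,-0.00330262,-0.98566312]])
t=np.array([-0.02965311,0.48913715,1.1339202]);f=210/np.tan(np.radians(44.74028564792479)/2);cx,cy=274.238,221.384
def crop(p,z,o=(170,135),s=3.6):
    u,v=(np.array(p)+.5)/s-.5+o
    d=R.T@np.array([(u-cx)/f,(v-cy)/f,1]);c=-R.T@t
    return (c+d*(z-c[2])/d[2])[:2]
E
python3 - <<'E'
from h import *
from plant import sense
P=[crop(p,.17) for p in((43,260),(712,212),(60,555),(742,500))]
L=np.array([[.085,.193],[.085,-.193],[-.085,.193],[-.085,-.193]])
P=np.array(P);c=P.mean(0);A=((P-c).T@L);th=np.arctan2(A[1,0]-A[0,1],A[0,0]+A[1,1])
Q=np.array([[np.cos(th),-np.sin(th)],[np.sin(th),np.cos(th)]])
print('corners',P,'c',c,'yaw',th,'resid',P-(L@Q.T+c))
for n,p in dict(Lout=(252,30),Lin=(264,42),Rout=(430,66),Rin=(422,80)).items():
    w=crop(p,.167);l=Q.T@(w-c);s=1 if n[0]=='L' else -1
    print(n,w,l,'ang',np.arctan2(l[0]-.085,.187-s*l[1]),'r',np.hypot(l[0]-.085,.187-s*l[1]))
def W(x,y):return Q@[x,y]+c
for a in(.9,.8,.6,.4,.2,.1,0):
    H=np.array([.085,.187]);d=np.array([np.sin(a),-np.cos(a)]);n=np.array([np.cos(a),np.sin(a)])
    print(a,'r.13 outer',W(*(H+.13*d+.012*n)),'n',Q@n)
print('carton',crop((235,440),.09))
s=sense();M=Ro.from_rotvec(s['tool_rot']).as_matrix();print(s['tool_pos'],'\n',M)
E
```

```text
corners [[ 0.49950422  0.15472086]
 [ 0.52270139 -0.22900892]
 [ 0.33201717  0.14232372]
 [ 0.35758943 -0.23855619]] c [ 0.42795305 -0.04263013] yaw 0.06404862661734453 resid [[-0.00092161 -0.00069369]
 [-0.00243031  0.00078507]
 [ 0.00124277 -0.00221   ]
 [ 0.00210916  0.00211863]]
Lout [0.63600303 0.03523635] [0.21260723 0.06439061] ang 0.8053695583831249 r 0.17696515390268763
Lin [0.62859455 0.02822483] [0.20476516 0.05786765] ang 0.747781186693247 r 0.17612171515732525
Rout [ 0.61277547 -0.06867925] [ 0.18277619 -0.03782524] ang 0.580195052802666 r 0.1783628153606799
Rin [ 0.60435632 -0.06386082] [ 0.1746827  -0.03247782] ang 0.5258735105485347 r 0.17866194256621615
0.9 r.13 outer [0.61444813 0.08515911] n [0.57019869 0.82150682]
0.8 r.13 outer [0.60746434 0.07413528] n [0.64936391 0.76047782]
0.6 r.13 outer [0.59038023 0.05444712] n [0.78750348 0.6163102 ]
0.4 r.13 outer [0.56972522 0.03854551] n [0.89424778 0.44757224]
0.2 r.13 outer [0.54632278 0.02706439] n [0.96534124 0.26099099]
0.1 r.13 outer [0.53387954 0.02313198] n [0.98657417 0.1633138 ]
0 r.13 outer [0.52110588 0.02046147] n [0.99794959 0.06400485]
carton [0.40302114 0.05096859]
[0.1575717  0.65583699 0.23859656] 
 [[ 2.33599363e-01 -3.43115848e-04 -9.72332875e-01]
 [ 9.72331392e-01 -1.69960555e-03  2.33599606e-01]
 [-1.73273408e-03 -9.99998497e-01 -6.34044642e-05]]
```

Left door is about 0.755 rad, right door about 0.53, locker yaw 0.064. The plan is to push the left door with closed fingers at TCP z≈0.147, which keeps the gripper body above the locker, about 130 mm from the hinge.

Emit:
{"method": "send_rows", "body": {"series": [[0,-0.394,0,-0.611,0,-0.3,0],[0,-0.394,0,-0.611,0,-0.3,0],[0,-0.394,0,-0.611,0,-0.3,0],[0,-0.394,0,-0.611,0,-0.3,0],[0,-0.394,0,-0.611,0,-0.3,0],[0,-0.394,0,-0.611,0,-0.3,0],[0,-0.394,0,-0.611,0,-0.3,0],[0,-0.394,0,-0.611,0,-0.3,0],[0,-0.394,0,-0.611,0,-0.3,0],[0,-0.394,0,-0.611,0,-0.3,0]]}}

```text
t: 1.1
tool_pos: [0.5036, 0.2927, 0.2392]
tool_rot: [-1.179, -1.255, 1.258]
force: [-0.5, 0.9, 0.5]
opening: 0.0151
```

Emit:
{"method": "send_rows", "body": {"series": [[0,-0.173,0,-0.145,0,0,0],[0,-0.173,0,-0.145,0,0,0],[0,-0.173,0,-0.145,0,0,0],[0,-0.173,0,-0.145,0,0,0],[0,-0.173,0,-0.145,0,0,0],[0,-0.173,0,-0.145,0,0,0],[0,-0.173,0.05,-0.145,0,0,0],[0,-0.173,0.092,-0.145,0,0,0],[0,-0.173,0.092,-0.145,0,0,0]]}}

```text
t: 2.0
tool_pos: [0.654, 0.1296, 0.1407]
tool_rot: [-1.169, -1.245, 1.267]
force: [-0.4, 0.0, -0.9]
opening: 0.0005
```

Run:
```python
from h import *
from plant import sense,imaging
import cv2
s=sense();print(s['t'],s['tool_pos'],s['force'],s['joint_pos']);print(Ro.from_rotvec(s['tool_rot']).as_matrix().round(3))
a=imaging.capture('scene')['pixels'][80:320,160:360,::-1];b=imaging.capture('top')['pixels'][70:310,170:390,::-1]
cv2.imwrite('pics/c1.png',cv2.resize(np.hstack([a,b]),None,fx=1.9,fy=1.9))
```

```text
2.0 [0.65404511 0.12964284 0.14071619] [-0.3662401   0.01589002 -0.93498968] [-0.34442181  0.55201946  0.12279822  1.64598989 -0.07731912  0.96350723
  1.44208268]
[[-0.066 -0.014 -0.998]
 [ 0.998 -0.004 -0.066]
 [-0.003 -1.     0.015]]
```

View pics/c1.png

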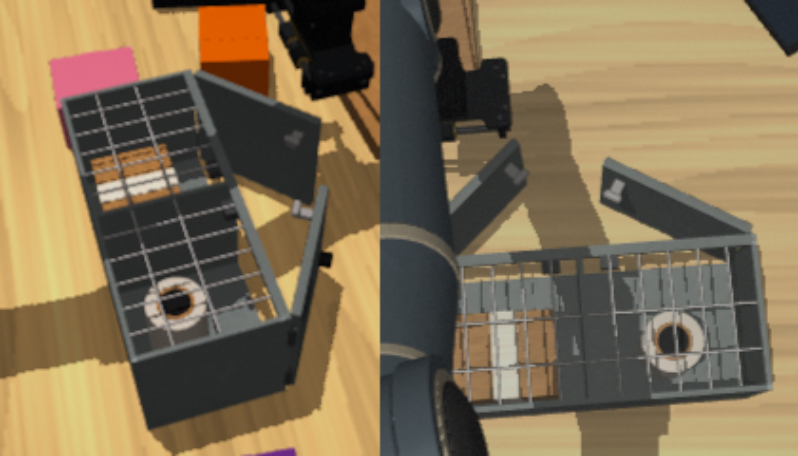

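The closed fingers stand outside the left door and the right door is clear of them. Push inward along the door's arc, stopping at about 0.2 rad.

Emit:
{"method": "send_rows", "body": {"series": [[0,-0.02,0,0.018,0,0,0],[0,-0.04,0,0.035,0,0,0],[0,-0.059,0,0.053,0,0,0],[0,-0.07,0,0.065,0,0,0],[0,-0.08,0,0.078,0,0,0],[0,-0.087,0,0.091,0,0,0],[0,-0.093,0,0.104,0,0,0],[0,-0.093,0,0.104,0,0,0]]}}

```text
t: 2.9
tool_pos: [0.5612, 0.03, 0.1498]
tool_rot: [-1.179, -1.256, 1.258]
force: [0.3, -0.8, -0.1]
opening: -0.0
```

Run:
```python
from h import *
from plant import sense,imaging
import cv2
s=sense();print(s['t'],s['tool_pos'],s['force'])
a=imaging.capture('scene')['pixels'][80:320,160:360,::-1];b=imaging.capture('top')['pixels'][70:310,170:390,::-1]
cv2.imwrite('pics/c2.png',cv2.resize(np.hstack([a,b]),None,fx=1.9,fy=1.9))
```

```text
2.9 [0.56116749 0.02996738 0.14981328] [ 0.34454806 -0.81834896 -0.13142253]
```

View pics/c2.png

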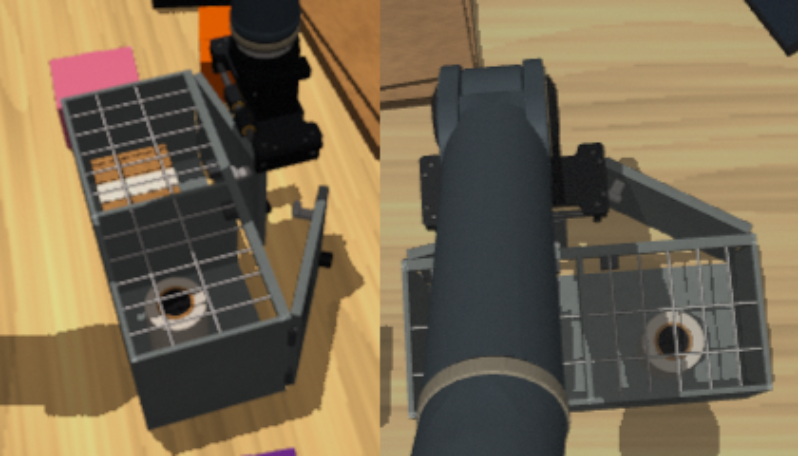

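Door is near 0.2 rad. The gripper body is above the right door's edge (body bottom ≈0.20) and that door hasn't moved. Now press slowly through the catch.

Emit:
{"method": "send_rows", "body": {"series": [[0,-0.001,0,0.004,0,0,0],[0,-0.002,0,0.008,0,0,0],[0,-0.003,0,0.012,0,0,0],[0,-0.004,0,0.015,0,0,0],[0,-0.005,0,0.018,0,0,0],[0,-0.005,0,0.021,0,0,0],[0,-0.006,0,0.024,0,0,0]]}}

```text
t: 3.7
tool_pos: [0.5411, 0.0242, 0.1497]
tool_rot: [-1.182, -1.263, 1.255]
force: [5.1, 2.6, -2.5]
opening: 0.0006
```

Emit:
{"method": "send_rows", "body": {"series": [[0,-0.001,0,0.003,0,0,0],[0,-0.001,0,0.006,0,0,0],[0,-0.002,0,0.009,0,0,0],[0,-0.002,0,0.011,0,0,0]]}}

```text
t: 4.1
tool_pos: [0.5318, 0.0216, 0.15]
tool_rot: [-1.186, -1.266, 1.253]
force: [9.5, 1.7, -5.5]
opening: 0.0005
```

Emit:
{"method": "send_rows", "body": {"series": [[0,0,0,0.003,0,0,0],[0,0,0,0.005,0,0,0],[0,0,0,0.005,0,0,0]]}}

```text
t: 4.4
tool_pos: [0.5319, 0.0215, 0.1508]
tool_rot: [-1.195, -1.276, 1.246]
force: [14.9, 1.6, -8.6]
opening: 0.0004
```

Force rises with no further motion at x=0.532, which is about the predicted shut position, so the door looks to be on its stop. Retreat and look.

Emit:
{"method": "send_rows", "body": {"series": [[0,0,0,-0.02,0,0,0],[0,0,0,-0.05,0,0,0],[0,0.02,-0.04,-0.06,0,0,0],[0,0.05,-0.08,-0.06,0,0,0],[0,0.1,-0.1,-0.06,0,0,0],[0,0.15,-0.1,-0.06,0,0,0],[0,0.2,-0.1,-0.06,0,0,0],[0,0.25,-0.1,-0.06,0,0,0],[0,0.3,-0.1,-0.06,0,0,0],[0,0.3,-0.1,-0.06,0,0,0]]}}

```text
t: 5.4
tool_pos: [0.5654, 0.3332, 0.251]
tool_rot: [-1.184, -1.283, 1.254]
force: [-0.8, 1.1, -0.5]
opening: 0.0008
```

Run:
```python
from h import *
from plant import sense,imaging
import cv2
s=sense();print(s['t'],s['tool_pos'],s['force'])
a=imaging.capture('scene')['pixels'][100:310,170:350,::-1];b=imaging.capture('top')['pixels'][120:330,170:390,::-1]
cv2.imwrite('pics/c3.png',cv2.resize(np.hstack([a,b]),None,fx=2,fy=2,interpolation=cv2.INTER_CUBIC))
```

```text
5.4 [0.56542187 0.33318975 0.25098687] [-0.7979839   1.12300028 -0.45578094]
```

View pics/c3.png

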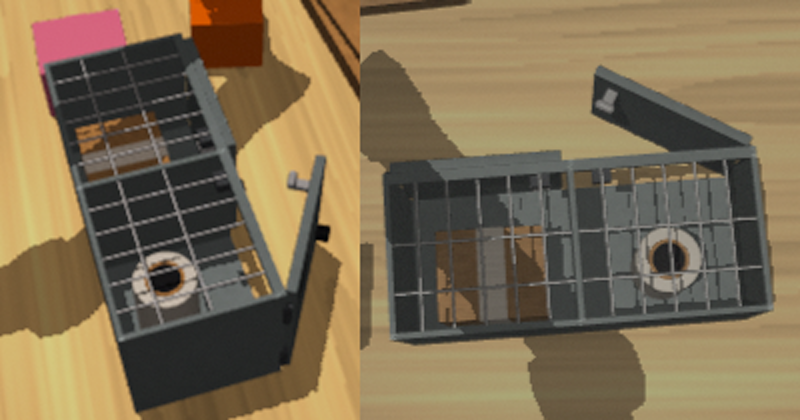

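The left door lies along the frame (top-view strip from (388,165) to (560,153)), the carton is inside, and the right door is open. One zoom to confirm it is seated.

Run:
```python
from plant import imaging
import cv2
b=imaging.capture('top')['pixels'][180:230,172:302,::-1]
cv2.imwrite('pics/c4.png',cv2.resize(b,None,fx=6,fy=6,interpolation=cv2.INTER_CUBIC))
```

```text
(no output)
```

View pics/c4.png

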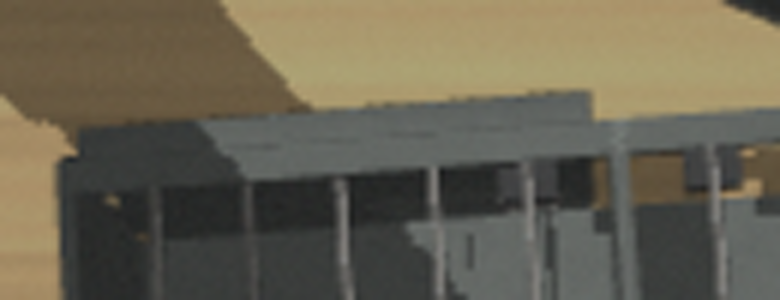

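The door's outer edge (80,128)-(590,92) is parallel to the frame within about 0.01 rad with no gap. Resting on the catch would show about 0.1 rad.

```bash
python3 -c "
from plant import robot,sense
print(robot.hand_in());print(sense()['t'])"
```

```text
the job is handed in; nothing more can be done
None
the job is handed in; nothing more can be done
```

The left door, on the compartment with the taped carton, is pushed past its catch and stays shut on its own. The job is handed in; the arm's clock read about 5.4 s at the last reading, against the 35 s limit.

- **Method:** I pushed the left door with the closed fingers about 130 mm from the hinge. The force was about 5 N at the catch. It then rose to 15 N with no further motion at TCP x = 0.532 m, about where I had predicted the shut position. I then retreated clear of the locker.
- **Left door:** In the final enlarged image its outer edge is parallel to the locker frame within about 0.01 rad, with no gap. Resting on the catch would show about 0.1 rad.
- **Right door:** It measured about 0.53 rad open at the start and looks unmoved in the final pictures. I did not measure its angle again.
- **Carton and arm:** The carton is inside the left compartment. The arm is clear, with the force reading near zero.

No check failed or disagreed.

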